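# Tap the pivot cup home in the wheel bearing housing

### The job

Pick up the brass bearing cup from the round wooden bat, set it plug down and level in the bore of the dark steel wheel housing and let go. Then, with the fingertips, tap it home on its top rim, a little at a time on alternating sides all round, so that it goes in square and never cocks, until its collar sits flush on the housing. Press gently as it goes home, never with more than 35 newtons, and leave the other things on the bench where they are.

Things in the scene. Friction and masses are not known exactly. Their poses are not given: they have to be found in the camera images.
- cup: Loose brass bearing cup (a thick ring, open right through, 43 mm hole), about 0.22 kg, 30 mm tall; origin at the centre of its underside, z up its axis. Below: a plug 58 mm in diameter, 16 mm long, its bottom edge chamfered to 53 mm over 3 mm. Above (16 to 30 mm): a collar 68 mm across whose flat top rim is 12 mm wide. Starts plug down near the middle of the bat.
- bat: Round wooden bat, 170 mm across, 14 mm thick, heavy, carrying the cup near its middle; origin at the centre of its underside on the bench.
- housing: Fixed dark steel wheel-bearing housing: base plate 130 x 130 x 12 mm with four bolt heads, round boss 100 mm across, flat top face 52 mm above the bench, upright bore 62 mm across; origin at the centre of its underside, z up. It stands to the left or to the right of the bat.
- mouth (a point): Centre of the bore in the housing's top face. 9.5 mm down the bore a tight steel backing ring carries the set-in plug, often a little cocked: 4 to 6.5 mm remain to drive and the cup may start up to 3 degrees out of level, so begin on its high side. They stay where pushed. Pressed on one side of the rim they give at 9 to 17 N; 2 mm there tilts them 3 degrees. Evenly pressed: about 25 to 34 N. A side that is home is rigid.
- shoulder (a point): Point on the cup's axis level with the underside of the collar: 16 mm above the cup's origin, 14 mm below the top rim; z up the axis. It coincides with the bore mouth when the cup is home.
- bowl: Bystander: terracotta bowl, 150 mm across.
- spanner: Bystander: flat steel spanner, 150 mm long, 8 mm high, lying between housing and bat.
- spacer: Bystander: plain steel spacer ring, 80 mm across, 14 mm high.
- grease: Bystander: metal tin, 72 mm across, 75 mm high.
- mug: Bystander: grey plastic beaker, 76 mm across, 90 mm high.

How it is judged:
On the way, in this order (a step that is already met when the one before it is completed fails the run):
1. the cup stands released in the mouth of the bore, not yet driven in (horizontal distance between shoulder and mouth below 0.006 m and z of shoulder in the frame of housing between 0.055 and 0.061 m and angle between cup's own z axis and vertical below 0.12 rad and contact force between the fingers and cup below 0.3 N), for 0.2 s.
2. the cup is home, square and flush (z of shoulder in the frame of housing below 0.0535 m and horizontal distance between shoulder and mouth below 0.004 m and angle between cup's own z axis and vertical below 0.025 rad), for 0.1 s.
At the end, for the whole second after the job is handed in: The cup is at rest in the bore: collar underside's centre within 1.5 mm of the housing's top face, axis within 4 mm of the bore's, tilted less than 1.4 degrees, released (all of step 2 and linear speed of cup below 0.01 m/s and angular speed of cup below 0.1 rad/s); the robot touches nothing.
It fails at once if the fingers press or squeeze the cup with more than 35 N once it is within 3.5 mm of home (z of shoulder in the frame of housing below 0.0555 m and horizontal distance between shoulder and mouth below 0.01 m and contact force between the fingers and cup above 35 N).
It fails at once if the cup cocks by more than 6.3 degrees once it is within 6 mm of home (z of shoulder in the frame of housing below 0.058 m and horizontal distance between shoulder and mouth below 0.01 m and angle between cup's own z axis and vertical above 0.11 rad).
It fails at once if a bystander is shifted by more than 30 mm (distance of any of bowl, spanner, spacer, grease, mug from where it was at the start of the episode above 0.03 m).
It also fails if it takes over 64 s, if anything falls off the work surface, if the arm or the gripper's body presses on something with over 40 N, if the wrist force passes 120 N, or if a joint passes its speed limit or range.

### The arm

A 7-joint arm with a two-finger parallel gripper is mounted at the origin on the work surface. World frame = base frame: x ahead of the robot, y to its left, z up, the work surface at z = 0. Lengths are in m, angles in rad, forces in N, time in s.
With the tool pointing down it reaches from about 0.425 to 0.925 m from the base axis. Payload 6.8 kg.
Tool frame: the origin (TCP) lies on the centre line of the jaws, within the pads' length; the fingertips stand 14 mm ahead of it and the grasp point (between the pads) lies 5 mm behind it; z points along the fingers, y is the direction in which the jaws open and shut (so a half turn about z gives the same grasp; the last joint's range is limited). The gripper opens to 85 mm and grips with 20 to 120 N. Pads are 22 mm wide; open, the fingers measure 114 mm over their backs; the gripper's body (76 mm by 85 mm) begins 54 mm behind the grasp point. The pads swing forward as they close: fully open they stand 13 mm farther back than shut.
Start: joints at [-1.347, 0.477, 0.022, 1.555, -0.011, 1.109, -0.083], TCP at [0.22, 0.638, 0.245] pointing down, gripper open.
Joint ranges: [-2.96, 2.96], [-0.34, 2.1], [-1.41, 1.46], [0.24, 2.44], [-1.37, 4.51], [0.17, 1.92], [-2.96, 2.96]. Speed limits (rad/s): [2.39, 2.39, 3.14, 3.14, 3.14, 3.14, 3.14].

### API

Orientations are given as a unit quaternion [x, y, z, w].
In Python, from bench import ctrl gives the robot as it stands.
- The arm moves only by the tool send_rows, never from a script. Its argument "increments" is a list of rows, each a list of 7 numbers: the shift along the world's x, y, z in mm, then the turn, a rotation vector about the world's x, y, z in degrees, then the closure, from 0 (fully open) to 1 (shut). A call has 1 to 12 rows; each row shifts and turns the commanded pose from where the row before left it; what a row does not reach is not made up. A row lasts 1/10 s, in which the tool goes at most 50 mm and 8.59 degrees, less where a joint would pass 70% of its speed; a pose out of reach is approached as far as the arm can. A call is refused whole if a number of a shift passes 50 or a number of a turn 8.59, either way. A call with a gripper value outside its range is refused whole. The fingers move at their own pace and stop on an object; "grip_force" is the grip in N (left out, the last holds). Time passes only in rows, so rows that do not move let the fingers close. It gives the time, the measured TCP pose, the force and the opening at its end, in the units of the state.
- ctrl.get_state(): the state, without advancing time (a new reading comes with each control period).
- ctrl.capture(name): name is "scene" or "top"; returns a dict with "frame" (420x560x3 uint8, red, green, blue), "fx", "fy", "cx", "cy" (pixels), "camera_from_world" (4x4, takes a point from world to camera coordinates). Camera axes: x right, y down, z forward; pixel columns grow to the right and rows downward; lengths in m; the calibration is good to about 2 mm. A picture is of the moment at which its call begins. There is no depth.
- ctrl.job_done(): hands the job in, once; it reports no verdict.
The state is a dict: "clock": time; "joint_positions": joint angles; "qvel": joint speeds; "joint_efforts": joint torques, N m; "tool_pos": TCP position; "tool_rot": TCP orientation; "force": force on the tool from outside, world axes, zero at the start; "moment": the same for the moment, N m; "grip_width": finger opening in m.
Only numpy, scipy, OpenCV 4.12 (cv2) and the standard library are available. Lean on these libraries where they do the work, as an engineer would, in place of code of your own. Each camera call takes 0.05 s, during which the arm holds its last target.

## Working session

There is one attempt and no reset: what is moved stays moved. The work goes in short steps, Python scripts to look and compute and a tool call to move; the robot and the scene stay as the last step left them, time stands still between calls to the robot, and variables do not carry over. Pictures are saved under pics/ and viewed, and the job is handed in when it is done.

Besides the shell and the picture viewer there is one more tool, called as name([rows], argument=value, ...), one row to a line, values as JSON. send_rows: Moves the arm, as the interface text tells. Its arguments: {"type":"object","properties":{"increments":{"type":"array","items":{"type":"array","items":{"type":"number"}}},"grip_force":{"type":"number"}},"required":["increments"]}

```bash
ls; mkdir -p pics; cat > h.py <<'E'
from bench import ctrl
import numpy as np, cv2
def cap(n,f):
    c=ctrl.capture(n); cv2.imwrite('pics/'+f+'.png',c['frame'][:,:,::-1]); return c
def ray(c,u,v,z):
    T=np.array(c['camera_from_world']);R=T[:3,:3];t=T[:3,3]
    o=-R.T@t; d=R.T@np.array([(u-c['cx'])/c['fx'],(v-c['cy'])/c['fy'],1])
    return o+d*(z-o[2])/d[2]
def proj(c,p):
    T=np.array(c['camera_from_world']);q=T[:3,:3]@np.array(p)+T[:3,3]
    return np.array([c['fx']*q[0]/q[2]+c['cx'],c['fy']*q[1]/q[2]+c['cy']])
E
python3 - <<'E'
from h import *
import pickle
for n in('scene','top'):
    c=cap(n,n+'0'); pickle.dump(c,open(n+'0.pkl','wb')); T=np.array(c['camera_from_world']); print(n,-T[:3,:3].T@T[:3,3],c['fx'],T[2,:3])
print(ctrl.get_state())
E
```

```text
pics
scene [ 1.44706252 -0.24986957  1.2575199 ] 470.52808410142654 [-0.54470079  0.15814113 -0.82358511]
top [0.54599789 0.01740742 1.31685527] 425.4651668457416 [ 0.0734831  -0.02478139 -0.99698852]
{'clock': 0.1, 'joint_positions': array([-1.34712194,  0.47771646,  0.02230675,  1.55629904, -0.0114954 ,
        1.10933523, -0.08309151]), 'qvel': array([ 0.00162799, -0.00212733,  0.00138379, -0.00339709, -0.00013174,
       -0.00184794,  0.00049464]), 'joint_efforts': array([ 4.61254822e-03, -5.97755349e+01,  1.61378793e+00, -2.81950843e+01,
        1.28964198e-02,  4.97551955e-03, -2.27175292e-05]), 'tool_pos': array([0.21968781, 0.63772463, 0.2444455 ]), 'tool_rot': array([ 1.65096278e-01,  9.86277119e-01, -8.11100939e-04, -8.21848050e-05]), 'force': array([0.28981188, 0.02298155, 0.59427704]), 'moment': array([0.04863043, 0.01753099, 0.01129141]), 'grip_width': 0.08530019477599161}
```

View pics/scene0.png

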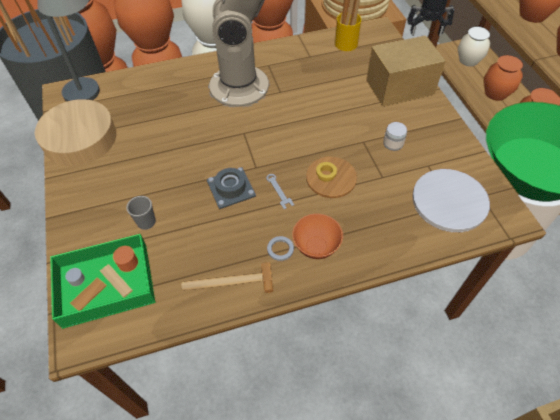

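View pics/top0.png

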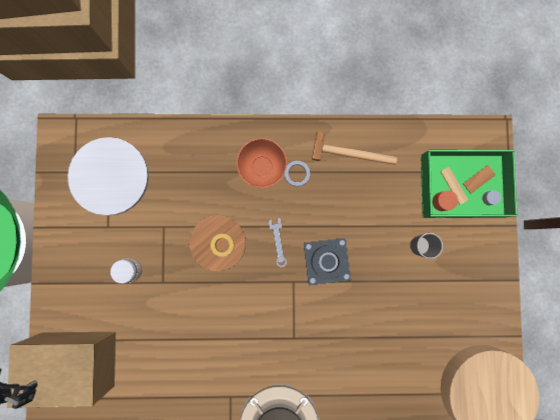

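```bash
python3 - <<'E'
from h import *
a=cv2.imread('pics/top0.png')[205:295,180:360]; b=cv2.imread('pics/scene0.png')[145:225,195:365]
cv2.imwrite('pics/z0.png',np.vstack([cv2.resize(a,(640,320),interpolation=2),cv2.resize(b,(640,275),interpolation=2)]))
import pickle
c=pickle.load(open('top0.pkl','rb')); s=pickle.load(open('scene0.pkl','rb'))
for n,k in(('top',c),('scene',s)):
    hsv=cv2.cvtColor(k['frame'],cv2.COLOR_RGB2HSV)
    print(n,'brass px',hsv[244,213] if n=='top' else hsv[176,318], 'bat',hsv[225,205] if n=='top' else hsv[185,320])
    m=cv2.inRange(hsv,(20,150,90),(32,255,255))
    nn,l,st,ce=cv2.connectedComponentsWithStats(m)
    for i in range(1,nn):
        if st[i,4]>40: print(n,st[i],ce[i])
E
```

```text
top brass px [ 21 130 223] bat [ 13 125 183]
scene brass px [ 20 163 144] bat [ 15 136 167]
scene [335  13  27  39 698] [347.2234957  34.1747851]
scene [316 162  20  19 203] [325.74876847 171.25123153]
```

View pics/z0.png

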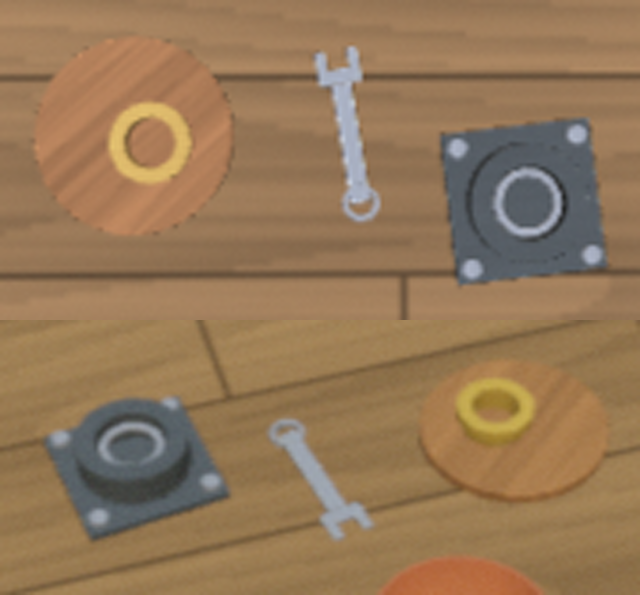

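```bash
cat > meas.py <<'E'
from h import *
def ell(c,box,f,z,S=8,pick='outer',dbg=None):
    x0,y0,x1,y1=box
    im=cv2.resize(c['frame'][y0:y1,x0:x1],None,fx=S,fy=S,interpolation=cv2.INTER_CUBIC)
    m=f(im).astype(np.uint8)*255
    if dbg: cv2.imwrite('pics/'+dbg+'.png',m)
    cs,h=cv2.findContours(m,cv2.RETR_CCOMP,cv2.CHAIN_APPROX_NONE)
    out=[]
    for k,q in enumerate(cs):
        if len(q)<80: continue
        e=cv2.fitEllipse(q); 
        pts=(q[:,0,:]+.5)/S-.5+[x0,y0]
        w=np.array([ray(c,u,v,z)[:2] for u,v in pts[::3]])
        A=np.c_[2*w,np.ones(len(w))];s=np.linalg.lstsq(A,(w**2).sum(1),rcond=None)[0]
        r=np.sqrt(s[2]+s[0]**2+s[1]**2)
        out.append((h[0,k,3]>=0,len(q),s[:2].round(4),'D',round(2*r*1000,1)))
    return out
E
python3 - <<'E'
from meas import *
import pickle
c=pickle.load(open('top0.pkl','rb')); s=pickle.load(open('scene0.pkl','rb'))
sat=lambda im:cv2.cvtColor(im,cv2.COLOR_RGB2HSV)
brass=lambda im:(sat(im)[...,0]>=18)&(sat(im)[...,0]<32)&(sat(im)[...,1]>95)
steel=lambda im:(im.max(2)>125)
dark=lambda im:(sat(im)[...,0]>70)
bat=lambda im:(sat(im)[...,0]<14)&(sat(im)[...,1]>115)
for n,k,b,b2 in(('top',c,(205,228,240,260),(312,246,344,278)),('scene',s,(310,155,345,188),(216,168,244,192))):
    print(n,'cup',*ell(k,b,brass,.044,dbg=n+'c'),sep='\n')
    print(n,'ring',*ell(k,b2,steel,.0425,dbg=n+'r'),sep='\n')
# plate
im=c['frame'][230:295,295:360]; I=cv2.resize(im,None,fx=8,fy=8,interpolation=2)
m=dark(I).astype(np.uint8)*255;cv2.imwrite('pics/plate.png',m)
q=max(cv2.findContours(m,0,1)[0],key=cv2.contourArea); r=cv2.minAreaRect(q); u=(np.array(r[0])+.5)/8-.5+[295,230]
print(r,ray(c,*u,.012))
E
cd pics; python3 -c "
import cv2,numpy as np
f=lambda n:cv2.resize(cv2.imread(n+'.png'),(260,260))
cv2.imwrite('dbg.png',np.hstack([np.vstack([f('topc'),f('topr')]),np.vstack([f('scenec'),f('scener')]),np.vstack([f('plate'),f('plate')])]))"
```

```text
top
cup
(np.False_, 528, array([0.539 , 0.1658]), 'D', np.float64(67.5))
(np.True_, 327, array([0.5388, 0.1649]), 'D', np.float64(41.8))
top
ring
(np.False_, 435, array([ 0.4877, -0.1501]), 'D', np.float64(57.1))
(np.True_, 324, array([ 0.4877, -0.1509]), 'D', np.float64(42.1))
scene
cup
(np.False_, 498, array([0.5423, 0.1673]), 'D', np.float64(79.7))
(np.True_, 148, array([0.5469, 0.165 ]), 'D', np.float64(20.8))
(np.False_, 88, array([0.4771, 0.1492]), 'D', np.float64(11.3))
(np.False_, 93, array([0.4769, 0.1901]), 'D', np.float64(7.4))
(np.False_, 101, array([0.4673, 0.1517]), 'D', np.float64(8.9))
scene
ring
(np.False_, 510, array([ 0.4866, -0.1479]), 'D', np.float64(49.5))
(np.False_, 152, array([ 0.4454, -0.1033]), 'D', np.float64(19.1))
(np.False_, 230, array([ 0.4342, -0.168 ]), 'D', np.float64(30.5))
((257.4597473144531, 252.36648559570312), (338.1915588378906, 335.7462463378906), 83.3027572631836) [ 0.48739747 -0.15077387  0.012     ]
```

View pics/dbg.png

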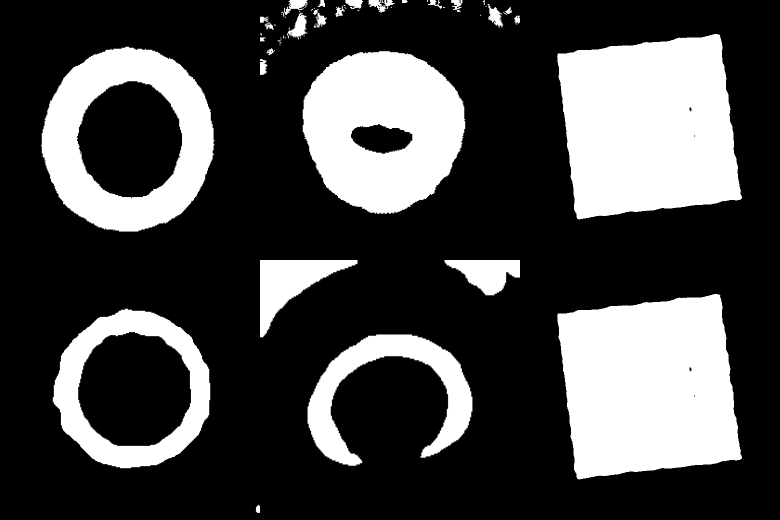

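send_rows([
  [26.6,-39.4,-8,0,0,1.583,0],
  [26.6,-39.4,-8,0,0,1.583,0],
  [26.6,-39.4,-8,0,0,1.583,0],
  [26.6,-39.4,-8,0,0,1.583,0],
  [26.6,-39.4,-8,0,0,1.583,0],
  [26.6,-39.4,-8,0,0,1.583,0],
  [26.6,-39.4,-8,0,0,1.583,0],
  [26.6,-39.4,-8,0,0,1.583,0],
  [26.6,-39.4,-8,0,0,1.583,0],
  [26.6,-39.4,-8,0,0,1.583,0],
  [26.6,-39.4,-8,0,0,1.583,0],
  [26.6,-39.4,-8,0,0,1.583,0],
], grip_force=40)

```text
clock: 1.3
tool_pos: [0.5397, 0.1636, 0.1488]
tool_rot: [-0.001, 1.0, -0.0, -0.0]
force: [1.2, -0.1, 0.1]
grip_width: 0.0857
```

send_rows([
  [0,0,0,0,0,0,0],
  [0,0,0,0,0,0,0],
])

```text
clock: 1.5
tool_pos: [0.5392, 0.1639, 0.1487]
tool_rot: [0.002, 1.0, -0.0, -0.001]
force: [-0.1, -0.1, 0.2]
grip_width: 0.0852
```

send_rows([
  [0,1,-40,0,0,0,0],
  [0,0,-40,0,0,0,0],
  [0,0,-9,0,0,0,0],
  [0,0,0,0,0,0,0],
])

```text
clock: 1.9
tool_pos: [0.5374, 0.1675, 0.0593]
tool_rot: [-0.001, 1.0, -0.0, -0.002]
force: [0.9, -0.4, 0.5]
grip_width: 0.0851
```

```bash
python3 - <<'E'
from h import *
s=cap('scene','s1');t=cap('top','t1')
st=ctrl.get_state();print(st['tool_pos'],st['force'])
for z in (.044,.03,.014): print(z,proj(s,[.539,.165,z]))
a=s['frame'][125:205,285:365,::-1];b=t['frame'][195:285,180:270,::-1]
cv2.imwrite('pics/z1.png',np.hstack([cv2.resize(a,(400,400),interpolation=2),cv2.resize(b,(400,400),interpolation=2)]))
E
```

```text
[0.53971425 0.1675459  0.06167263] [0.7653242  0.97384113 0.7130615 ]
0.044 [325.04936746 170.25995791]
0.03 [324.77070067 172.91993613]
0.014 [324.45719083 175.91250431]
```

View pics/z1.png

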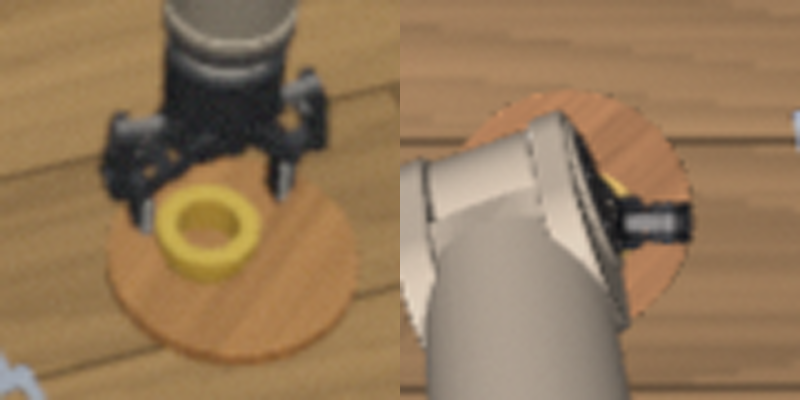

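```bash
python3 - <<'E'
from h import *
s=ctrl.capture('scene')
for y in (.1162,.2162):
  for z in (.06,.055,.05,.045,.04): print(y,z,((proj(s,[.55,y,z])-[285,125]+.5)*5).round(1),((proj(s,[.539,y,z])-[285,125]+.5)*5).round(1))
P=[]
for i in range(12):
  ctrl.capture('top');P.append(ctrl.get_state()['tool_pos'])
P=np.array(P);print(P.mean(0),P.std(0))
E
```

```text
0.1162 0.06 [139.6 243.1] [134.1 230.6]
0.1162 0.055 [139.2 248. ] [133.8 235.4]
0.1162 0.05 [138.9 252.7] [133.4 240.2]
0.1162 0.045 [138.6 257.5] [133.1 245. ]
0.1162 0.04 [138.2 262.2] [132.8 249.8]
0.2162 0.06 [283.3 207.7] [277.3 195.4]
0.2162 0.055 [282.6 212.6] [276.6 200.3]
0.2162 0.05 [281.9 217.4] [276.  205.2]
0.2162 0.045 [281.2 222.2] [275.3 210. ]
0.2162 0.04 [280.5 227. ] [274.6 214.8]
[0.53956341 0.16662635 0.0611356 ] [0.00043362 0.0003042  0.00067215]
```

send_rows([
  [0,-1.3,-15,0,0,0,0],
  [0,0,-10,0,0,0,0],
  [0,0,0,0,0,0,0.1],
  [0,0,0,0,0,0,0.3],
  [0,0,0,0,0,0,0.5],
  [0,0,0,0,0,0,0.5],
  [0,0,0,0,0,0,0.5],
  [0,0,0,0,0,0,0.5],
])

```text
clock: 3.45
tool_pos: [0.539, 0.1651, 0.0353]
tool_rot: [0.0, 1.0, -0.0, -0.0]
force: [-0.3, 0.5, -3.1]
grip_width: 0.0661
```

```bash
python3 - <<'E'
from h import *
s=cap('scene','s2')
st=ctrl.get_state();print(st['tool_pos'],st['force'],st['grip_width'])
a=s['frame'][125:205,285:365,::-1]
cv2.imwrite('pics/z2.png',cv2.resize(a,(560,560),interpolation=2))
E
```

```text
[0.53903832 0.16506017 0.03531353] [ 0.07450461 -0.10814039 -1.87258307] 0.06572893742523811
```

View pics/z2.png

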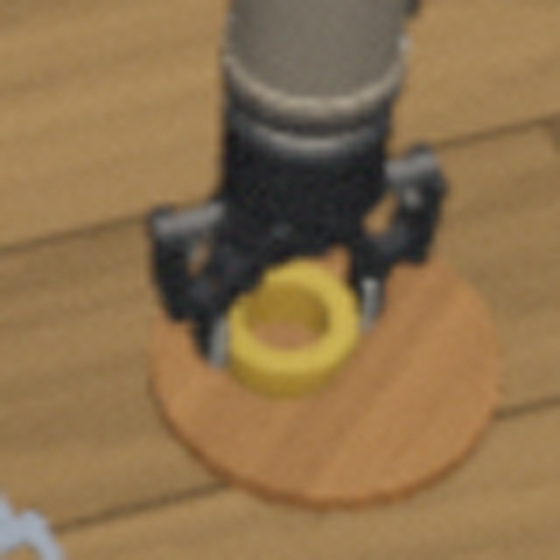

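send_rows([
  [0,0,5,0,0,0,0.5],
  [0,0,15,0,0,0,0.5],
  [0,0,30,0,0,0,0.5],
  [0,0,30,0,0,0,0.5],
  [0,0,0,0,0,0,0.5],
  [0,0,0,0,0,0,0.5],
])

```text
clock: 4.1
tool_pos: [0.5396, 0.1653, 0.1167]
tool_rot: [0.0, 1.0, 0.001, 0.001]
force: [-1.0, 0.2, -3.1]
grip_width: 0.0659
```

```bash
python3 - <<'E'
from h import *
s=cap('scene','s3')
st=ctrl.get_state();print(st['tool_pos'],st['force'],st['grip_width'])
a=s['frame'][85:185,275:375,::-1]
cv2.imwrite('pics/z3.png',cv2.resize(a,(600,600),interpolation=2))
E
```

```text
[0.53877918 0.16503667 0.11557741] [ 0.14564103  0.09665924 -2.16398157] 0.06609364119390629
```

View pics/z3.png

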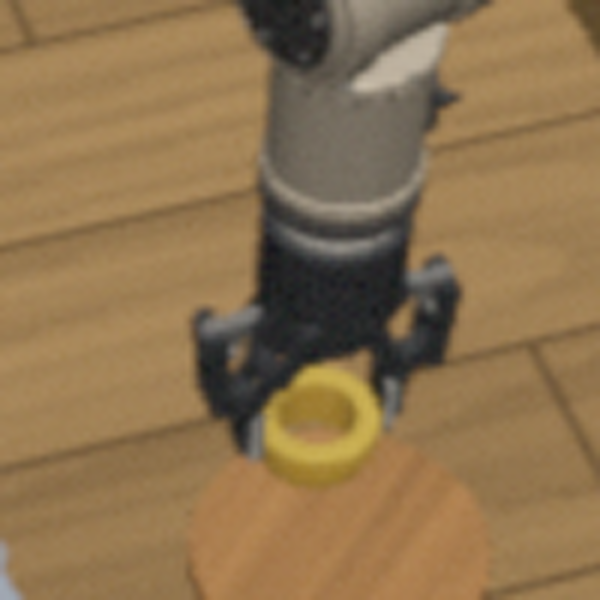

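send_rows([
  [-3,-16,0,0,0,0,0.5],
  [-5,-32,0,0,0,0,0.5],
  [-5,-32,0,0,0,0,0.5],
  [-5,-32,0,0,0,0,0.5],
  [-5,-32,0,0,0,0,0.5],
  [-5,-32,0,0,0,0,0.5],
  [-5,-32,0,0,0,0,0.5],
  [-5,-32,0,0,0,0,0.5],
  [-5,-32,0,0,0,0,0.5],
  [-4,-22,0,0,0,0,0.5],
  [-3.5,-16,0,0,0,0,0.5],
  [-1,-5.7,0,0,0,0,0.5],
])

```text
clock: 5.35
tool_pos: [0.4852, -0.1536, 0.1144]
tool_rot: [0.002, 1.0, -0.0, -0.001]
force: [-1.2, 0.7, -1.9]
grip_width: 0.0658
```

send_rows([
  [-1,0,-12,0,0,0,0.5],
  [0,0,-12,0,0,0,0.5],
  [0,0,-8,0,0,0,0.5],
  [0,0,0,0,0,0,0.5],
])

```text
clock: 5.75
tool_pos: [0.4855, -0.1493, 0.0814]
tool_rot: [-0.001, 1.0, 0.0, -0.002]
force: [0.3, -0.1, -2.2]
grip_width: 0.0658
```

```bash
python3 - <<'E'
from h import *
from meas import ell
P=[]
for i in range(6):
  s=ctrl.capture('scene');P.append(ctrl.get_state()['tool_pos'])
print(np.mean(P,0),ctrl.get_state()['force'])
print(proj(s,[.4875,-.1507,.052]),proj(s,[.4875,-.1507,.094]))
a=s['frame'][130:220,180:280,::-1]
cv2.imwrite('pics/z4.png',cv2.resize(a,(660,594),interpolation=2))
E
```

```text
[ 0.48672365 -0.15017323  0.08318634] [ 0.57434086 -0.12788542 -1.99574916]
[228.42238395 179.48346885] [227.06675048 171.31903982]
```

View pics/z4.png

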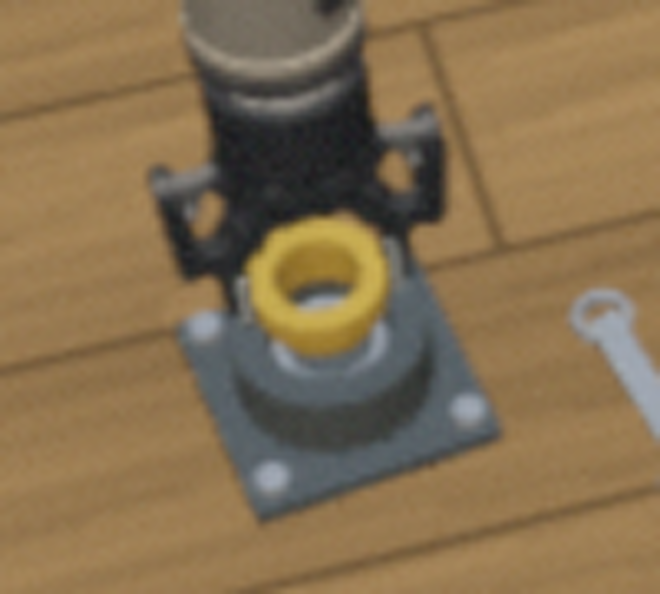

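send_rows([
  [0.6,-0.4,-5,0,0,0,0.5],
  [0,0,-4,0,0,0,0.5],
  [0,0,-2,0,0,0,0.5],
  [0,0,-2,0,0,0,0.5],
  [0,0,-2,0,0,0,0.5],
  [0,0,-1,0,0,0,0.5],
  [0,0,0,0,0,0,0.5],
])

```text
clock: 6.75
tool_pos: [0.4871, -0.151, 0.0672]
tool_rot: [0.0, 1.0, 0.0, -0.0]
force: [-0.4, 0.2, -3.0]
grip_width: 0.0659
```

send_rows([
  [0,0,-1,0,0,0,0.5],
  [0,0,0,0,0,0,0.5],
])

```text
clock: 6.95
tool_pos: [0.4872, -0.151, 0.0663]
tool_rot: [0.0, 1.0, 0.0, 0.0]
force: [-0.0, 0.1, -3.0]
grip_width: 0.0658
```

send_rows([
  [0,0,-1,0,0,0,0.5],
  [0,0,0,0,0,0,0.5],
])

```text
clock: 7.15
tool_pos: [0.4872, -0.1509, 0.0652]
tool_rot: [0.0, 1.0, 0.0, -0.0]
force: [-0.6, 0.2, -3.5]
grip_width: 0.0659
```

send_rows([
  [0,0,-1,0,0,0,0.5],
  [0,0,0,0,0,0,0.5],
])

```text
clock: 7.35
tool_pos: [0.4872, -0.1509, 0.0642]
tool_rot: [0.0, 1.0, 0.0, -0.0]
force: [-0.8, 0.6, -2.9]
grip_width: 0.0656
```

send_rows([
  [0,0,-0.7,0,0,0,0.5],
  [0,0,0,0,0,0,0.5],
])

```text
clock: 7.55
tool_pos: [0.4871, -0.151, 0.0635]
tool_rot: [0.0, 1.0, 0.0, -0.0]
force: [0.3, 1.2, -1.9]
grip_width: 0.066
```

send_rows([
  [0,0,-0.7,0,0,0,0.5],
  [0,0,0,0,0,0,0.5],
])

```text
clock: 7.75
tool_pos: [0.4872, -0.151, 0.0629]
tool_rot: [0.0, 1.0, 0.0, -0.0]
force: [-0.5, 1.3, -3.0]
grip_width: 0.066
```

send_rows([
  [0,0,0,0,0,0,0.2],
  [0,0,0,0,0,0,0],
  [0,0,0,0,0,0,0],
  [0,0,0,0,0,0,0],
])

```text
clock: 8.15
tool_pos: [0.4874, -0.1511, 0.0631]
tool_rot: [0.0, 1.0, -0.0, 0.0]
force: [-0.9, 0.3, -0.1]
grip_width: 0.0853
```

```bash
python3 - <<'E'
from h import *
s=cap('scene','s5');st=ctrl.get_state();print(st['tool_pos'],st['force'],st['grip_width'])
a=s['frame'][130:220,180:280,::-1]
cv2.imwrite('pics/z5.png',cv2.resize(a,(660,594),interpolation=2))
E
```

```text
[ 0.48731026 -0.15108993  0.06301921] [ 0.09796023 -0.5387542   0.83539465] 0.08520122887814993
```

View pics/z5.png

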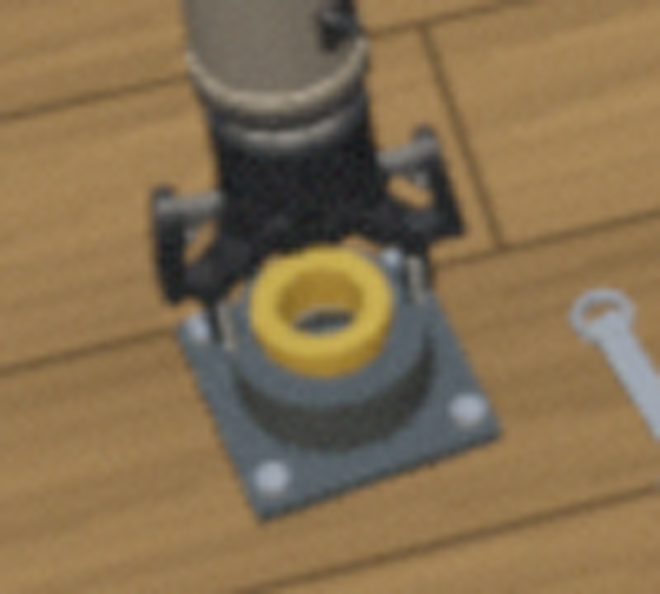

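send_rows([
  [0,0,20,0,0,0,0],
  [0,0,30,0,0,0,0],
  [0,0,30,0,0,0,0.5],
  [0,0,0,0,0,0,1],
  [0,0,0,0,0,0,1],
  [0,0,0,0,0,0,1],
  [0,0,0,0,0,0,1],
  [0,0,0,0,0,0,1],
])

```text
clock: 9.0
tool_pos: [0.4866, -0.1509, 0.142]
tool_rot: [0.0, 1.0, 0.0, -0.001]
force: [-0.3, -0.7, -0.6]
grip_width: 0.0003
```

```bash
python3 - <<'E'
from h import *
for i in range(3): s=ctrl.capture('top')
t=cap('top','t6');s=cap('scene','s6');st=ctrl.get_state();print(st['tool_pos'],st['force'],st['grip_width'])
a=s['frame'][110:220,180:280,::-1];b=t['frame'][225:305,290:370,::-1]
cv2.imwrite('pics/z6.png',np.hstack([cv2.resize(a,(400,440),interpolation=2),cv2.resize(b,(400,440),interpolation=2)]))
E
```

```text
[ 0.48708712 -0.15099462  0.1426897 ] [-0.35835367 -0.22322662  0.53421832] 7.261633721538521e-05
```

View pics/z6.png

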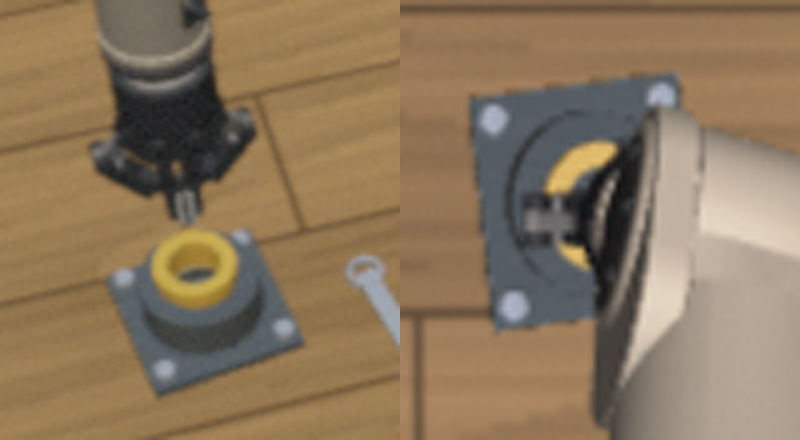

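send_rows([
  [16,0,-20,0,0,0,1],
  [15,0,-20,0,0,0,1],
  [0,0,-12,0,0,0,1],
  [0,0,-1,0,0,0,1],
  [0,0,-0.5,0,0,0,1],
  [0,0,0,0,0,0,1],
])

```text
clock: 9.85
tool_pos: [0.5179, -0.1513, 0.0901]
tool_rot: [0.0, 1.0, -0.0, 0.0]
force: [0.2, -0.2, 0.2]
grip_width: 0.0001
```

send_rows([
  [0,0,-0.5,0,0,0,1],
  [0,0,-0.5,0,0,0,1],
])

```text
clock: 10.05
tool_pos: [0.5184, -0.1511, 0.0891]
tool_rot: [0.0, 1.0, -0.0, 0.001]
force: [0.5, -0.4, -0.2]
grip_width: -0.0004
```

send_rows([
  [0,0,-0.5,0,0,0,1],
  [0,0,-0.5,0,0,0,1],
])

```text
clock: 10.25
tool_pos: [0.5182, -0.151, 0.0876]
tool_rot: [0.0, 1.0, 0.0, 0.0]
force: [0.7, -0.8, -1.2]
grip_width: 0.0002
```

send_rows([
  [0,0,-0.5,0,0,0,1],
  [0,0,-0.5,0,0,0,1],
])

```text
clock: 10.45
tool_pos: [0.5182, -0.151, 0.0864]
tool_rot: [0.0, 1.0, 0.0, -0.0]
force: [0.4, -0.5, -0.1]
grip_width: 0.0002
```

send_rows([
  [0,0,-0.5,0,0,0,1],
  [0,0,-0.5,0,0,0,1],
])

```text
clock: 10.65
tool_pos: [0.5182, -0.151, 0.0853]
tool_rot: [0.0, 1.0, 0.0, -0.0]
force: [-0.0, 0.1, 2.0]
grip_width: -0.0001
```

send_rows([
  [0,0,-0.3,0,0,0,1],
  [0,0,0,0,0,0,1],
])

```text
clock: 10.85
tool_pos: [0.5184, -0.151, 0.0852]
tool_rot: [0.0, 1.0, -0.0, 0.0]
force: [-0.2, -0.2, 0.7]
grip_width: 0.0001
```

send_rows([
  [0,0,-0.3,0,0,0,1],
  [0,0,0,0,0,0,1],
])

```text
clock: 11.05
tool_pos: [0.5185, -0.151, 0.085]
tool_rot: [0.0, 1.0, -0.0, 0.0]
force: [1.0, 0.3, 2.7]
grip_width: 0.0003
```

send_rows([
  [0,0,-0.4,0,0,0,1],
  [0,0,0,0,0,0,1],
])

```text
clock: 11.25
tool_pos: [0.5187, -0.1511, 0.0848]
tool_rot: [0.0, 1.0, -0.0, 0.001]
force: [0.9, -0.2, 5.2]
grip_width: -0.0001
```

send_rows([
  [0,0,-0.4,0,0,0,1],
  [0,0,0,0,0,0,1],
])

```text
clock: 11.45
tool_pos: [0.519, -0.1511, 0.0846]
tool_rot: [0.0, 1.0, -0.0, 0.001]
force: [-0.1, 0.3, 7.6]
grip_width: 0.0001
```

send_rows([
  [0,0,6,0,0,0,1],
  [-31,0,0,0,0,0,1],
  [-31,0,0,0,0,0,1],
  [0,0,-2,0,0,0,1],
  [0,0,0,0,0,0,1],
])

```text
clock: 11.95
tool_pos: [0.4556, -0.151, 0.088]
tool_rot: [0.0, 1.0, 0.0, -0.0]
force: [0.7, -1.3, 1.3]
grip_width: -0.0003
```

send_rows([
  [0,0,-0.5,0,0,0,1],
  [0,0,-0.5,0,0,0,1],
])

```text
clock: 12.15
tool_pos: [0.4573, -0.1509, 0.0871]
tool_rot: [-0.0, 1.0, -0.0, 0.0]
force: [-0.2, 0.7, 0.1]
grip_width: -0.0002
```

send_rows([
  [0,0,-0.5,0,0,0,1],
  [0,0,-0.5,0,0,0,1],
])

```text
clock: 12.35
tool_pos: [0.4566, -0.151, 0.0859]
tool_rot: [-0.0, 1.0, -0.0, 0.0]
force: [-0.5, 0.4, 0.0]
grip_width: 0.0001
```

send_rows([
  [0,0,-0.5,0,0,0,1],
  [0,0,-0.5,0,0,0,1],
])

```text
clock: 12.55
tool_pos: [0.4562, -0.151, 0.0849]
tool_rot: [0.0, 1.0, -0.0, -0.0]
force: [-0.5, 0.0, -0.2]
grip_width: 0.0002
```

send_rows([
  [0,0,-0.5,0,0,0,1],
  [0,0,-0.5,0,0,0,1],
])

```text
clock: 12.75
tool_pos: [0.4562, -0.151, 0.084]
tool_rot: [0.0, 1.0, 0.0, -0.0]
force: [-0.8, 0.4, 2.7]
grip_width: 0.0001
```

send_rows([
  [0,0,-0.5,0,0,0,1],
  [0,0,-0.5,0,0,0,1],
])

```text
clock: 12.95
tool_pos: [0.4561, -0.1511, 0.0835]
tool_rot: [0.0, 1.0, 0.0, -0.0]
force: [-4.0, 0.9, 11.6]
grip_width: -0.0003
```

send_rows([
  [0,0,5,0,0,0,1],
  [31,32,0,0,0,0,1],
  [0,0,-2,0,0,0,1],
  [0,0,-1,0,0,0,1],
])

```text
clock: 13.35
tool_pos: [0.4878, -0.118, 0.085]
tool_rot: [-0.001, 1.0, 0.0, 0.0]
force: [-0.4, 0.2, 0.8]
grip_width: 0.0001
```

send_rows([
  [0,0,-0.5,0,0,0,1],
  [0,0,-0.5,0,0,0,1],
])

```text
clock: 13.55
tool_pos: [0.4873, -0.119, 0.0844]
tool_rot: [0.0, 1.0, 0.0, 0.0]
force: [1.1, 3.8, 6.7]
grip_width: 0.0003
```

send_rows([
  [0,0,-0.5,0,0,0,1],
  [0,0,-0.5,0,0,0,1],
])

```text
clock: 13.75
tool_pos: [0.4875, -0.1188, 0.0839]
tool_rot: [0.0, 1.0, 0.0, 0.001]
force: [-0.8, 4.9, 12.5]
grip_width: -0.0
```

send_rows([
  [0,0,5,0,0,0,1],
  [0,-32,0,0,0,0,1],
  [0,-32,0,0,0,0,1],
  [0,0,-2,0,0,0,1],
  [0,0,-1,0,0,0,1],
])

```text
clock: 14.25
tool_pos: [0.486, -0.1843, 0.0847]
tool_rot: [0.002, 1.0, -0.0, -0.001]
force: [-0.0, 0.3, 1.2]
grip_width: 0.0001
```

send_rows([
  [0,0,-0.5,0,0,0,1],
  [0,0,-0.5,0,0,0,1],
])

```text
clock: 14.45
tool_pos: [0.4869, -0.183, 0.0842]
tool_rot: [-0.0, 1.0, -0.0, -0.0]
force: [-1.8, -3.1, 5.9]
grip_width: -0.0004
```

send_rows([
  [0,0,-0.5,0,0,0,1],
  [0,0,-0.5,0,0,0,1],
])

```text
clock: 14.65
tool_pos: [0.4871, -0.1833, 0.0838]
tool_rot: [-0.0, 1.0, -0.0, 0.0]
force: [-4.4, -3.4, 11.4]
grip_width: 0.0002
```

send_rows([
  [0,0,4,0,0,0,1],
  [31,32,0,0,0,0,1],
  [0,0,-2,0,0,0,1],
  [0,0,-1,0,0,0,1],
  [0,0,-1,0,0,0,1],
  [0,0,-0.5,0,0,0,1],
  [0,0,-0.5,0,0,0,1],
])

```text
clock: 15.35
tool_pos: [0.5218, -0.148, 0.0839]
tool_rot: [-0.001, 1.0, 0.001, 0.003]
force: [3.8, 7.0, 12.4]
grip_width: 0.0003
```

send_rows([
  [0,0,-0.5,0,0,0,1],
  [0,0,0,0,0,0,1],
])

```text
clock: 15.55
tool_pos: [0.5219, -0.148, 0.0835]
tool_rot: [-0.001, 1.0, 0.001, 0.003]
force: [4.9, 7.3, 12.1]
grip_width: -0.0001
```

send_rows([
  [0,0,6,0,0,0,1],
  [-31,0,0,0,0,0,1],
  [-31,0,0,0,0,0,1],
  [0,0,0,0,0,0,1],
  [0,0,-3,0,0,0,1],
  [0,0,-1,0,0,0,1],
  [0,0,-1,0,0,0,1],
  [0,0,-0.5,0,0,0,1],
  [0,0,-0.5,0,0,0,1],
])

```text
clock: 16.45
tool_pos: [0.4554, -0.1513, 0.082]
tool_rot: [0.0, 1.0, 0.0, -0.001]
force: [-9.1, 0.1, 18.6]
grip_width: -0.0002
```

send_rows([
  [0,0,-0.5,0,0,0,1],
  [0,0,0,0,0,0,1],
])

```text
clock: 16.65
tool_pos: [0.4551, -0.1514, 0.0814]
tool_rot: [0.0, 1.0, 0.0, -0.002]
force: [-9.6, 0.6, 17.4]
grip_width: -0.0001
```

send_rows([
  [0,0,6,0,0,0,1],
  [31,0,0,0,0,0,1],
  [31,0,0,0,0,0,1],
  [0,0,0,0,0,0,1],
])

```text
clock: 17.05
tool_pos: [0.5239, -0.1502, 0.0876]
tool_rot: [-0.001, 1.0, -0.0, 0.003]
force: [-0.4, 0.1, -0.3]
grip_width: -0.0
```

send_rows([
  [0,0,-3,0,0,0,1],
  [0,0,-1,0,0,0,1],
  [0,0,-1,0,0,0,1],
  [0,0,-0.5,0,0,0,1],
  [0,0,-0.5,0,0,0,1],
])

```text
clock: 17.55
tool_pos: [0.5203, -0.1509, 0.0825]
tool_rot: [0.0, 1.0, -0.0, 0.003]
force: [2.2, 1.7, 10.4]
grip_width: 0.0001
```

send_rows([
  [0,0,-0.5,0,0,0,1],
  [0,0,0,0,0,0,1],
])

```text
clock: 17.75
tool_pos: [0.5205, -0.1509, 0.0821]
tool_rot: [0.0, 1.0, -0.0, 0.003]
force: [2.8, 1.3, 10.9]
grip_width: -0.0002
```

send_rows([
  [0,0,-0.5,0,0,0,1],
  [0,0,-0.4,0,0,0,1],
  [0,0,0,0,0,0,1],
])

```text
clock: 18.05
tool_pos: [0.5209, -0.1509, 0.0814]
tool_rot: [0.0, 1.0, -0.0, 0.003]
force: [3.7, 1.0, 9.9]
grip_width: -0.0001
```

send_rows([
  [0,0,6,0,0,0,1],
  [-31,32,0,0,0,0,1],
  [0,0,0,0,0,0,1],
  [0,0,0,0,0,0,1],
])

```text
clock: 18.45
tool_pos: [0.4855, -0.1185, 0.0853]
tool_rot: [-0.0, 1.0, 0.0, -0.001]
force: [0.2, -0.5, 1.1]
grip_width: -0.0003
```

send_rows([
  [0,0,-2,0,0,0,1],
  [0,0,-1,0,0,0,1],
  [0,0,-0.5,0,0,0,1],
  [0,0,-0.5,0,0,0,1],
])

```text
clock: 18.85
tool_pos: [0.4876, -0.1193, 0.0819]
tool_rot: [0.0, 1.0, 0.0, 0.0]
force: [-1.1, 1.3, 8.2]
grip_width: -0.0
```

send_rows([
  [0,0,-0.5,0,0,0,1],
  [0,0,-0.4,0,0,0,1],
  [0,0,0,0,0,0,1],
])

```text
clock: 19.15
tool_pos: [0.4878, -0.119, 0.0815]
tool_rot: [0.0, 1.0, 0.0, 0.0]
force: [-2.7, 2.0, 10.9]
grip_width: -0.0003
```

send_rows([
  [0,0,6,0,0,0,1],
  [0,-32,0,0,0,0,1],
  [0,-32,0,0,0,0,1],
  [0,0,0,0,0,0,1],
  [0,0,0,0,0,0,1],
])

```text
clock: 19.65
tool_pos: [0.487, -0.1839, 0.0866]
tool_rot: [0.001, 1.0, -0.0, -0.0]
force: [0.1, 0.8, -1.9]
grip_width: -0.0001
```

send_rows([
  [0,0,-2,0,0,0,1],
  [0,0,-1,0,0,0,1],
  [0,0,-0.5,0,0,0,1],
  [0,0,-0.5,0,0,0,1],
])

```text
clock: 20.05
tool_pos: [0.4872, -0.1823, 0.0826]
tool_rot: [-0.0, 1.0, 0.0, -0.0]
force: [-0.2, -0.2, -0.0]
grip_width: 0.0001
```

send_rows([
  [0,0,-0.5,0,0,0,1],
  [0,0,-0.5,0,0,0,1],
  [0,0,0,0,0,0,1],
])

```text
clock: 20.35
tool_pos: [0.4873, -0.1829, 0.082]
tool_rot: [0.0, 1.0, 0.0, 0.0]
force: [-1.0, 0.5, 5.1]
grip_width: -0.0001
```

send_rows([
  [0,0,-0.5,0,0,0,1],
  [0,0,-0.3,0,0,0,1],
  [0,0,0,0,0,0,1],
])

```text
clock: 20.65
tool_pos: [0.4874, -0.1832, 0.0815]
tool_rot: [0.0, 1.0, -0.0, 0.0]
force: [-1.7, 0.9, 8.9]
grip_width: 0.0001
```

send_rows([
  [0,0,6,0,0,0,1],
  [30,32,0,0,0,0,1],
  [0,0,0,0,0,0,1],
  [0,0,0,0,0,0,1],
])

```text
clock: 21.05
tool_pos: [0.5179, -0.1499, 0.0869]
tool_rot: [-0.001, 1.0, 0.0, 0.0]
force: [-0.3, -0.1, -1.1]
grip_width: -0.0001
```

send_rows([
  [0,0,-3,0,0,0,1],
  [0,0,-1,0,0,0,1],
  [0,0,-0.5,0,0,0,1],
  [0,0,-0.5,0,0,0,1],
])

```text
clock: 21.45
tool_pos: [0.5167, -0.1516, 0.0819]
tool_rot: [0.001, 1.0, -0.0, -0.0]
force: [-1.7, -0.0, 3.1]
grip_width: 0.0
```

send_rows([
  [0,0,-0.5,0,0,0,1],
  [0,0,-0.5,0,0,0,1],
  [0,0,0,0,0,0,1],
])

```text
clock: 21.75
tool_pos: [0.5176, -0.1515, 0.0815]
tool_rot: [0.0, 1.0, -0.0, 0.001]
force: [-1.2, -2.1, 6.3]
grip_width: 0.0001
```

send_rows([
  [0,0,-0.5,0,0,0,1],
  [0,0,-0.5,0,0,0,1],
  [0,0,0,0,0,0,1],
])

```text
clock: 22.05
tool_pos: [0.5181, -0.1515, 0.0809]
tool_rot: [0.0, 1.0, -0.0, 0.001]
force: [-1.5, -0.5, 9.3]
grip_width: 0.0001
```

send_rows([
  [0,0,-0.5,0,0,0,1],
  [0,0,0,0,0,0,1],
])

```text
clock: 22.25
tool_pos: [0.5182, -0.1515, 0.0807]
tool_rot: [0.0, 1.0, -0.0, 0.001]
force: [-1.1, -0.3, 10.7]
grip_width: 0.0001
```

Now −x.

send_rows([
  [0,0,6,0,0,0,1],
  [-31,0,0,0,0,0,1],
  [-31,0,0,0,0,0,1],
  [0,0,0,0,0,0,1],
  [0,0,0,0,0,0,1],
])

```text
clock: 22.75
tool_pos: [0.4551, -0.151, 0.0856]
tool_rot: [0.0, 1.0, 0.0, 0.0]
force: [1.0, 0.4, -0.4]
grip_width: -0.0
```

send_rows([
  [0,0,-2,0,0,0,1],
  [0,0,-1,0,0,0,1],
  [0,0,-0.5,0,0,0,1],
  [0,0,-0.5,0,0,0,1],
])

```text
clock: 23.15
tool_pos: [0.4562, -0.151, 0.082]
tool_rot: [0.0, 1.0, 0.0, 0.0]
force: [-3.9, 1.3, 13.6]
grip_width: -0.0001
```

send_rows([
  [0,0,-0.5,0,0,0,1],
  [0,0,-0.5,0,0,0,1],
  [0,0,0,0,0,0,1],
])

```text
clock: 23.45
tool_pos: [0.4559, -0.1511, 0.0813]
tool_rot: [0.0, 1.0, 0.0, 0.0]
force: [-3.7, 0.9, 15.5]
grip_width: -0.0
```

send_rows([
  [0,0,-0.5,0,0,0,1],
  [0,0,-0.4,0,0,0,1],
  [0,0,0,0,0,0,1],
])

```text
clock: 23.75
tool_pos: [0.4556, -0.1512, 0.0804]
tool_rot: [0.0, 1.0, 0.0, -0.0]
force: [-5.1, 0.8, 15.7]
grip_width: 0.0002
```

send_rows([
  [0,0,6,0,0,0,1],
  [31,32,0,0,0,0,1],
  [0,0,0,0,0,0,1],
  [0,0,0,0,0,0,1],
])

```text
clock: 24.15
tool_pos: [0.4873, -0.1179, 0.0854]
tool_rot: [-0.001, 1.0, 0.0, 0.0]
force: [0.3, 0.3, 0.2]
grip_width: 0.0002
```

send_rows([
  [0,0,-2,0,0,0,1],
  [0,0,-1,0,0,0,1],
  [0,0,-1,0,0,0,1],
  [0,0,-0.5,0,0,0,1],
  [0,0,-0.5,0,0,0,1],
])

```text
clock: 24.65
tool_pos: [0.4858, -0.1192, 0.0807]
tool_rot: [0.0, 1.0, 0.0, -0.0]
force: [-2.0, 0.6, 7.5]
grip_width: 0.0003
```

send_rows([
  [0,0,-0.5,0,0,0,1],
  [0,0,-0.4,0,0,0,1],
  [0,0,0,0,0,0,1],
])

```text
clock: 24.95
tool_pos: [0.486, -0.1189, 0.0803]
tool_rot: [0.0, 1.0, 0.0, -0.0]
force: [-3.2, 2.1, 10.0]
grip_width: 0.0001
```

send_rows([
  [0,0,6,0,0,0,1],
  [0,-32,0,0,0,0,1],
  [0,-32,0,0,0,0,1],
  [0,0,0,0,0,0,1],
  [0,0,0,0,0,0,1],
])

```text
clock: 25.45
tool_pos: [0.486, -0.1838, 0.0856]
tool_rot: [0.001, 1.0, -0.0, 0.0]
force: [0.2, -0.3, -0.8]
grip_width: -0.0002
```

send_rows([
  [0,0,-3,0,0,0,1],
  [0,0,-1,0,0,0,1],
  [0,0,-0.5,0,0,0,1],
  [0,0,-0.5,0,0,0,1],
  [0,0,-0.5,0,0,0,1],
])

```text
clock: 25.95
tool_pos: [0.4864, -0.1823, 0.0805]
tool_rot: [-0.0, 1.0, 0.0, 0.0]
force: [-2.3, 1.3, 9.5]
grip_width: 0.0002
```

send_rows([
  [0,0,-0.5,0,0,0,1],
  [0,0,-0.4,0,0,0,1],
  [0,0,0,0,0,0,1],
])

```text
clock: 26.25
tool_pos: [0.4864, -0.1825, 0.0802]
tool_rot: [-0.0, 1.0, 0.0, 0.0]
force: [-3.0, 2.0, 13.9]
grip_width: 0.0
```

send_rows([
  [0,0,6,0,0,0,1],
  [31,32,0,0,0,0,1],
  [0,0,0,0,0,0,1],
  [0,0,0,0,0,0,1],
])

```text
clock: 26.65
tool_pos: [0.518, -0.1498, 0.0852]
tool_rot: [-0.001, 1.0, 0.0, 0.0]
force: [-0.7, -0.2, -0.0]
grip_width: 0.0002
```

send_rows([
  [0,0,-3,0,0,0,1],
  [0,0,-1,0,0,0,1],
  [0,0,-0.5,0,0,0,1],
  [0,0,-0.5,0,0,0,1],
])

```text
clock: 27.05
tool_pos: [0.5171, -0.1516, 0.0806]
tool_rot: [0.001, 1.0, -0.0, 0.0]
force: [-1.7, -0.4, 6.6]
grip_width: 0.0
```

send_rows([
  [0,0,-0.5,0,0,0,1],
  [0,0,-0.5,0,0,0,1],
  [0,0,0,0,0,0,1],
])

```text
clock: 27.35
tool_pos: [0.5175, -0.1517, 0.0803]
tool_rot: [0.001, 1.0, -0.0, 0.001]
force: [-1.7, 1.0, 10.5]
grip_width: -0.0001
```

send_rows([
  [0,0,-0.5,0,0,0,1],
  [0,0,0,0,0,0,1],
])

```text
clock: 27.55
tool_pos: [0.5175, -0.1517, 0.0802]
tool_rot: [0.001, 1.0, -0.0, 0.001]
force: [-4.0, 0.8, 15.6]
grip_width: 0.0
```

send_rows([
  [0,0,-0.5,0,0,0,1],
  [0,0,0,0,0,0,1],
])

```text
clock: 27.75
tool_pos: [0.5175, -0.1517, 0.0801]
tool_rot: [0.001, 1.0, 0.0, 0.001]
force: [-4.8, 0.9, 20.0]
grip_width: -0.0002
```

send_rows([
  [0,0,7,0,0,0,1],
  [-31,0,0,0,0,0,1],
  [-31,0,0,0,0,0,1],
  [0,0,0,0,0,0,1],
  [0,0,0,0,0,0,1],
])

```text
clock: 28.25
tool_pos: [0.4548, -0.1513, 0.0853]
tool_rot: [0.001, 1.0, -0.0, 0.0]
force: [1.4, 0.1, -0.7]
grip_width: 0.0001
```

send_rows([
  [0,0,-2,0,0,0,1],
  [0,0,-1,0,0,0,1],
  [0,0,-1,0,0,0,1],
  [0,0,-0.5,0,0,0,1],
  [0,0,-0.5,0,0,0,1],
])

```text
clock: 28.75
tool_pos: [0.4558, -0.151, 0.0806]
tool_rot: [0.0, 1.0, 0.0, 0.0]
force: [-2.0, 0.6, 11.0]
grip_width: -0.0001
```

send_rows([
  [0,0,-0.5,0,0,0,1],
  [0,0,0,0,0,0,1],
])

```text
clock: 28.95
tool_pos: [0.4557, -0.151, 0.0805]
tool_rot: [0.0, 1.0, 0.0, 0.0]
force: [-4.3, 0.9, 11.9]
grip_width: -0.0
```

send_rows([
  [0,0,-0.5,0,0,0,1],
  [0,0,0,0,0,0,1],
])

```text
clock: 29.15
tool_pos: [0.4556, -0.1511, 0.0801]
tool_rot: [0.0, 1.0, 0.0, 0.0]
force: [-3.4, 2.2, 14.9]
grip_width: 0.0002
```

send_rows([
  [0,0,-0.4,0,0,0,1],
  [0,0,0,0,0,0,1],
])

```text
clock: 29.35
tool_pos: [0.4556, -0.1511, 0.08]
tool_rot: [0.0, 1.0, 0.0, 0.0]
force: [-4.8, 1.3, 18.5]
grip_width: -0.0001
```

Nearly rigid at −x. Now +y.

send_rows([
  [0,0,7,0,0,0,1],
  [31,32,0,0,0,0,1],
  [0,0,0,0,0,0,1],
  [0,0,0,0,0,0,1],
])

```text
clock: 29.75
tool_pos: [0.487, -0.118, 0.0857]
tool_rot: [-0.001, 1.0, 0.0, 0.0]
force: [-0.1, -0.0, -0.2]
grip_width: 0.0
```

send_rows([
  [0,0,-3,0,0,0,1],
  [0,0,-1,0,0,0,1],
  [0,0,-1,0,0,0,1],
  [0,0,-0.5,0,0,0,1],
  [0,0,-0.5,0,0,0,1],
])

```text
clock: 30.25
tool_pos: [0.4856, -0.1192, 0.0802]
tool_rot: [0.001, 1.0, 0.0, -0.0]
force: [-3.0, 1.7, 10.8]
grip_width: -0.0001
```

send_rows([
  [0,0,-0.5,0,0,0,1],
  [0,0,0,0,0,0,1],
])

```text
clock: 30.45
tool_pos: [0.4857, -0.1192, 0.0801]
tool_rot: [0.001, 1.0, 0.0, -0.0]
force: [-4.0, 1.6, 12.5]
grip_width: 0.0001
```

send_rows([
  [0,0,-0.4,0,0,0,1],
  [0,0,0,0,0,0,1],
])

```text
clock: 30.65
tool_pos: [0.4857, -0.1192, 0.08]
tool_rot: [0.001, 1.0, 0.0, -0.0]
force: [-4.6, 2.2, 16.6]
grip_width: 0.0
```

send_rows([
  [0,0,-0.3,0,0,0,1],
  [0,0,0,0,0,0,1],
])

```text
clock: 30.85
tool_pos: [0.4857, -0.1192, 0.0799]
tool_rot: [0.001, 1.0, 0.0, -0.0]
force: [-6.0, 1.5, 19.3]
grip_width: -0.0004
```

send_rows([
  [0,0,7,0,0,0,1],
  [0,-32,0,0,0,0,1],
  [0,-32,0,0,0,0,1],
  [0,0,0,0,0,0,1],
  [0,0,0,0,0,0,1],
])

```text
clock: 31.35
tool_pos: [0.4858, -0.1839, 0.0855]
tool_rot: [0.001, 1.0, -0.0, -0.0]
force: [-0.0, 0.3, -0.7]
grip_width: 0.0001
```

send_rows([
  [0,0,-3,0,0,0,1],
  [0,0,-1,0,0,0,1],
  [0,0,-1,0,0,0,1],
  [0,0,-0.5,0,0,0,1],
  [0,0,-0.5,0,0,0,1],
])

```text
clock: 31.85
tool_pos: [0.4864, -0.1824, 0.0801]
tool_rot: [-0.0, 1.0, 0.0, -0.0]
force: [-3.4, 1.3, 12.7]
grip_width: -0.0002
```

send_rows([
  [0,0,-0.5,0,0,0,1],
  [0,0,0,0,0,0,1],
])

```text
clock: 32.05
tool_pos: [0.4863, -0.1824, 0.0801]
tool_rot: [-0.0, 1.0, 0.0, 0.0]
force: [-5.1, 2.4, 13.6]
grip_width: 0.0004
```

send_rows([
  [0,0,-0.4,0,0,0,1],
  [0,0,0,0,0,0,1],
])

```text
clock: 32.25
tool_pos: [0.4863, -0.1824, 0.08]
tool_rot: [-0.0, 1.0, 0.0, 0.0]
force: [-4.9, 2.1, 17.6]
grip_width: 0.0001
```

send_rows([
  [0,0,7,0,0,0,1],
  [31,32,0,0,0,0,1],
  [0,0,0,0,0,0,1],
  [0,0,0,0,0,0,1],
])

```text
clock: 32.65
tool_pos: [0.518, -0.1495, 0.0857]
tool_rot: [-0.001, 1.0, 0.0, 0.0]
force: [-0.4, -0.5, -0.4]
grip_width: 0.0001
```

send_rows([
  [0,0,-3,0,0,0,1],
  [0,0,-1,0,0,0,1],
  [0,0,-1,0,0,0,1],
  [0,0,-0.5,0,0,0,1],
  [0,0,-0.5,0,0,0,1],
  [0,0,0,0,0,0,1],
])

```text
clock: 33.25
tool_pos: [0.5172, -0.1516, 0.0803]
tool_rot: [0.001, 1.0, -0.0, 0.0]
force: [-2.6, -0.2, 6.1]
grip_width: -0.0002
```

send_rows([
  [0,0,-0.5,0,0,0,1],
  [0,0,-0.5,0,0,0,1],
  [0,0,0,0,0,0,1],
])

```text
clock: 33.55
tool_pos: [0.5173, -0.1516, 0.0801]
tool_rot: [0.001, 1.0, -0.0, 0.0]
force: [-4.9, 0.7, 16.5]
grip_width: 0.0
```

send_rows([
  [0,0,-0.5,0,0,0,1],
  [0,0,0,0,0,0,1],
])

```text
clock: 33.75
tool_pos: [0.5173, -0.1517, 0.0801]
tool_rot: [0.001, 1.0, 0.0, 0.0]
force: [-6.5, 1.9, 20.2]
grip_width: -0.0
```

send_rows([
  [0,0,20,0,0,0,1],
  [-30,0,40,0,0,0,1],
  [-40,0,30,0,0,0,1],
  [0,40,30,0,0,0,1],
  [0,40,30,0,0,0,1],
  [0,40,0,0,0,0,1],
  [0,40,0,0,0,0,1],
  [0,40,0,0,0,0,1],
  [0,0,0,0,0,0,1],
  [0,0,0,0,0,0,1],
])

```text
clock: 34.75
tool_pos: [0.4469, 0.0494, 0.2281]
tool_rot: [-0.001, 1.0, -0.0, -0.0]
force: [0.3, 0.5, 0.3]
grip_width: 0.0001
```

```bash
python3 - <<'E'
from h import *
from meas import ell
t=cap('top','t7');s=cap('scene','s7');st=ctrl.get_state();print(st['tool_pos'],st['force'],st['clock'])
H=lambda im:cv2.cvtColor(im,cv2.COLOR_RGB2HSV)
brass=lambda im:(H(im)[...,0]>=18)&(H(im)[...,0]<32)&(H(im)[...,1]>95)
print(ell(t,(305,240,350,285),brass,.066))
a=s['frame'][150:215,195:265,::-1];b=t['frame'][225:305,290:370,::-1]
cv2.imwrite('pics/z7.png',np.hstack([cv2.resize(a,(400,400),interpolation=2),cv2.resize(b,(400,400),interpolation=2)]))
E
```

```text
[0.44698341 0.04773614 0.22801044] [-0.21523253  0.0011166   0.4034632 ] 34.85
[(np.False_, 528, array([ 0.4878, -0.1525]), 'D', np.float64(68.0)), (np.True_, 325, array([ 0.4884, -0.1514]), 'D', np.float64(40.9))]
```

View pics/z7.png

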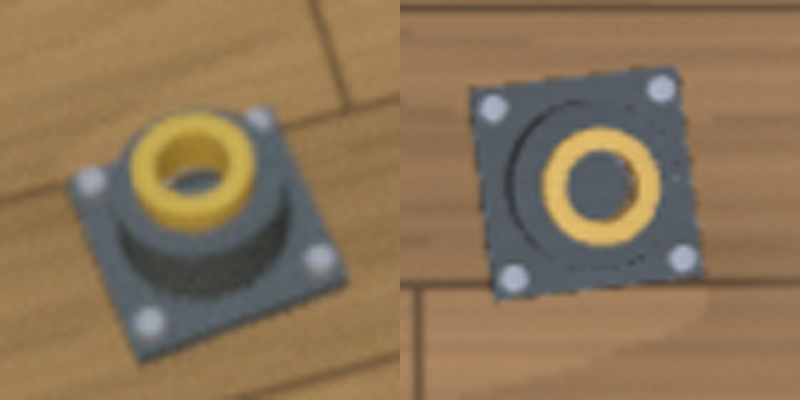

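View pics/t7.png

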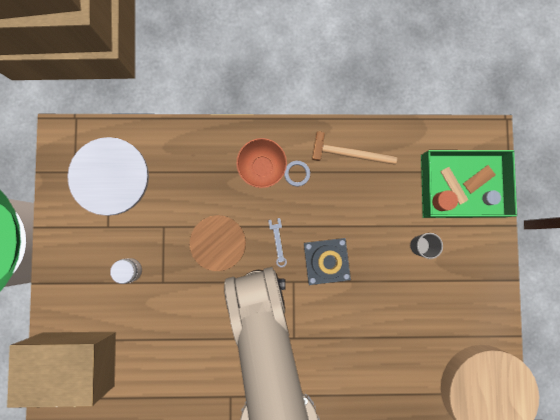

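```bash
python3 -c "
from h import *
print(ctrl.job_done())"
```

```text
the job is handed in; nothing more can be done
None
```

I set the cup in the bore of the housing, let it go, and tapped it home on its rim at four sides in turn. I then moved the arm clear and handed the job in at about 35 s. The hand-in gives no verdict.

- **Set-in:** the cup was released plug down about 5 mm above home. The rim heights I felt with light touches showed a tilt of about 1°, with the +x side highest.
- **Driving:** I pressed +x, −x, +y and −y, mostly 0.5–2.5 mm at a time; the largest push was about 2.5 mm at −x. The highest vertical force I read was 20 N. The arm only reports force at the end of each move call, so I did not see every moment in between.
- **Home check:** all four sides stood within about 0.3 mm of each other, at the height expected for a flush collar. Each took 17.6–20 N without giving further, above the 9–17 N at which a free side gives.
- **Camera check:** the top view puts the cup about 1–2 mm from the measured bore centre, the same size as the calibration error. The spanner, bowl, spacer, tin and beaker look unmoved.
- **Less clean points:**
  - On one early +x tap the tool was still moving sideways at contact, so it dragged about 3–4 mm with about 8 N of side force. I let it settle before most later taps.
  - The images were too coarse to measure the remaining gap or tilt on their own, so "flush" rests on the touch heights and forces.

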